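# Set and lock the rail stop against a slat

### The arm

A 6-joint arm with a two-finger parallel gripper is mounted at the origin on the work surface. World frame = base frame: x ahead of the robot, y to its left, z up, the work surface at z = 0. Lengths are in m, angles in rad, forces in N, time in s.
With the tool pointing down it reaches from about 0.35 to 0.85 m from the base axis. Payload 8.1 kg.
Tool frame: the origin (TCP) lies at the centre of the arm's flange, where the gripper is bolted on; the fingertips stand 186 mm ahead of it and the grasp point (between the pads) lies 167 mm ahead of it; z points along the fingers, y is the line along which they close (so a half turn about z gives the same grasp; the last joint's range is limited). The gripper opens to 93 mm and grips with 3 to 60 N. Pads are 15 mm wide; open, the fingers measure 128 mm over their backs; the gripper's body (75 mm by 188 mm) begins 65 mm behind the grasp point.
Start: joints at [1.232, 0.13, 1.488, -0, 1.523, -0.085], TCP at [0.151, 0.581, 0.405] pointing down, gripper open.
Joint ranges: [-2.96, 2.96], [-0.89, 2.26], [0.02, 2.5], [-1.34, 4.48], [0, 2.73], [-2.66, 2.66]. Speed limits (rad/s): [2.39, 2.39, 2.79, 3.14, 3.14, 3.14].

### API

Orientations are given as a rotation vector (axis times angle).
In Python, from plant import robot gives the robot as it stands.
- The arm moves only by the tool apply_moves, never from a script. Its argument "series" is a list of rows, each a list of 2 entries, a list of its own where there are three numbers: the shift along the tool's x, y, z in mm, then the turn, a rotation vector about the tool's x, y, z in rad. A call has 1 to 12 rows; each row shifts and turns the commanded pose from where the row before left it, along the tool's axes as they then stand; what a row does not reach is not made up. A row lasts 1/12 s, in which the tool goes at most 41.7 mm and 7.16 degrees, less where a joint would pass 70% of its speed; a pose out of reach is approached as far as the arm can. A call is refused whole if a number of a shift passes 41.7 or a number of a turn 0.125, either way. A call with a gripper value outside its range is refused whole. "claw" is the opening, from 0 (shut) to 1 (fully open), set as the call begins (left out, the last holds). The fingers move at their own pace and stop on an object; "newtons" is the grip in N (left out, the last holds). Time passes only in rows, so rows that do not move let the fingers close. It gives the time, the measured TCP pose, the force, the opening and the grip force at its end, in the units of the state.
- robot.read_state(): the state, without advancing time (a new reading comes with each control period).
- robot.read_camera(name): name is "side" or "top" or "wrist"; returns (picture, depth): 400x640x3 uint8, blue, green, red; 400x640 float32, m along the optical axis (not along the pixel's ray), 0 where there is no reading.
- robot.calibration(name): a dict with "fx", "fy", "cx", "cy" (pixels), "D" ([k1, k2, p1, p2, k3] as OpenCV has them; the pictures are not rectified), "extrinsics" (4x4, takes a point from world to camera coordinates). Camera axes: x right, y down, z forward; pixel columns grow to the right and rows downward; lengths in m; the calibration is good to about 2 mm. A picture is of the moment at which its call begins: read the wrist's pose just before it. calibration takes no time and is no camera call; for the wrist camera it gives the pose at the moment of the call.
- robot.close_job(): hands the job in; it is judged then, once.
The state is a dict: "t": time; "q": joint angles; "dq": joint speeds; "joint_torque": joint torques, N m; "tool_pos": TCP position; "orientation": TCP orientation; "force": force on the tool from outside, world axes, zero at the start; "wrist_torque": the same for the moment, N m; "opening": finger opening in m; "gripper_force": force on a finger pad.
Only numpy, scipy, OpenCV 4.12 (cv2) and the standard library are available. Lean on these libraries where they do the work, as an engineer would, in place of code of your own. Each camera call takes 0.05 s, during which the arm holds its last target. There are 200 camera calls.

### The job

The wooden slat on the jig lies against the stop that is already locked. Slide the other stop, the one whose lever stands up, along its rail until it is up against the free end of the slat, and only then flip its cam lever fully down to lock it. Leave the slat lying flat on the jig between the two stops.

Things in the scene. Friction and masses are not known exactly. Their poses are not given: they have to be found in the camera images.
- stop (a joint): Travel of the loose stop along its rail, m; 0 to 0.34, grows towards the slat. Rail: straight aluminium bar, 30 mm square, 600 mm long, running roughly left-right before the robot on an 18 mm grey laminated bed (bed top z = 0.018, rail top z = 0.048). The loose stop is on the robot's right part of it. About 2 N of friction; stays where left. Lever down, the cam grips the rail.
- stop_face (a point): Middle of the loose stop's contact face, which meets the slat's end. Frame: y along the rail towards the slat (the way to go), x across the rail away from the robot, z up. The stop is a dark steel saddle on the rail, 48 mm across it and 50 mm along it, top at z = 0.062; the rail's centreline is 63 mm in +x of this point. The face is the side of an aluminium arm (see stop_back).
- lever (a joint): Angle of the loose stop's cam lever in rad: 0 standing straight up (loose), 1.571 lying flat (locked, end of travel); it starts between 0 and 0.3. It turns about a pivot parallel to the rail and goes down away from the robot (+x of the stop). It needs 1 to 2 N at its end, up to 5 N over the last 0.8 rad where the cam bites and can push it back up; fully down it stays.
- lever_tip (a point): Axis of the round cross-bar (16 mm thick, 26 mm long along the rail) at the end of the black plastic lever, 68 mm from the pivot. The pivot is 63 mm in +x and 25 mm in -y of stop_face, at z = 0.076. The shank is 14 mm wide, 9 mm thick. Lying down, the cross-bar's centre is at z = 0.076, 68 mm in +x of the pivot.
- slat: Loose bare wooden slat lying flat on the bed along the rail, 160 mm long (its y), 89 mm wide (its x), 19 mm thick, 0.12 to 0.24 kg; origin at the centre of its underside. Its -y end is the free one that faces the loose stop; its +y end lies against the locked stop.
- locked_stop: The other stop, mirror image of the loose one, on the robot's left part of the rail, lever already lying down; it cannot move. Origin on the bed's top (z = 0.018) under the rail's centreline, in the middle of its 50 mm length; y along the rail (away from the slat), x across the rail away from the robot. Its contact face is at y = -25 mm.
- stop_back (a point): Point on the back of the loose stop's arm, where closed fingers can push it in +y (same axes as stop_face). The arm is a plain bar reaching from the saddle towards the robot over the bed: 100 mm long in x, 15 mm thick in y, from z = 0.021 to 0.053. This point is 15 mm behind the contact face, 35 mm from the arm's free end (-x) and 61 mm from the saddle (+x), at z = 0.053.
Mind the look-alikes: they are no part of the job. Of the things shaped like the slat, the wooden one is meant.

How it is judged:
On the way, in this order (a step that is already met when the one before it is completed fails the run):
1. the loose stop is up against the slat's free end (gap under 10 mm) while its lever is still up (under 0.7 rad) (y of stop_face in the frame of slat above -0.09 m and value of joint lever below 0.7 rad), for 0.2 s.
2. the lever is flipped down (past 1.4 rad) (value of joint lever above 1.4 rad), for 0.2 s.
At the end, for the whole second after the job is handed in: The lever lies down (joint above 1.4 rad), the stop's face is within 10 mm of the slat's free end, and the slat lies flat, square to the rail within 10 degrees, within 10 mm of the locked stop's face and within about 20 mm of its place across the rail; all at rest (value of joint lever above 1.4 rad and y of stop_face in the frame of slat above -0.09 m and y of slat in the frame of locked_stop above -0.115 m and x of slat in the frame of locked_stop between -0.083 and -0.05 m and angle between the y axis of slat and the y axis of locked_stop, either way round below 0.17 rad and angle between slat's own z axis and vertical below 0.1 rad and linear speed of slat below 0.02 m/s and velocity of joint lever below 0.05 rad/s and velocity of joint stop between -0.01 and 0.01 m/s); the robot touches nothing.
It also fails if it takes over 46 s, if anything falls off the work surface, if the arm or the gripper's body presses on something with over 40 N, if the wrist force passes 120 N, or if a joint passes its speed limit or range.

## Working session

There is one attempt and no reset: what is moved stays moved. The work goes in short steps, Python scripts to look and compute and a tool call to move; the robot and the scene stay as the last step left them, time stands still between calls to the robot, and variables do not carry over. Pictures are saved under pics/ and viewed, at most 10 in all, crops included, and the job is handed in when it is done.

Besides the shell and the picture viewer there is one more tool, called after "Call:" in YAML: its name, and indented under it one key for each argument. apply_moves: Moves the arm, as the interface text tells. Its arguments: {"type":"object","properties":{"series":{"type":"array"},"claw":{"type":"number"},"newtons":{"type":"number"}},"required":["series"]}

```bash
mkdir -p pics
cat > h.py <<'E'
import numpy as np, cv2
from plant import robot
def ray(name,u,v,cal=None):
    c=cal or robot.calibration(name)
    K=np.array([[c["fx"],0,c["cx"]],[0,c["fy"],c["cy"]],[0,0,1]])
    p=cv2.undistortPoints(np.array([[[u,v]]],float),K,np.array(c["D"],float))[0,0]
    E=np.array(c["extrinsics"]);R=E[:3,:3];t=E[:3,3]
    return -R.T@t, R.T@np.array([p[0],p[1],1.])
def onz(name,u,v,z,cal=None):
    o,d=ray(name,u,v,cal); return o+d*(z-o[2])/d[2]
def atd(name,u,v,dep,cal=None):
    o,d=ray(name,u,v,cal); return o+d*dep
E
python3 - <<'E'
from h import *
print(robot.read_state())
for n in("top","side"):
    p,d=robot.read_camera(n); cv2.imwrite(f"pics/{n}0.png",p); np.save(f"{n}0.npy",d)
    o,_=ray(n,320,200); print(n,o)
E
```

```text
{'t': 0.0, 'q': array([ 1.23161462e+00,  1.31129904e-01,  1.48927919e+00, -1.58870816e-06,
        1.52299241e+00, -8.54085367e-02]), 'dq': array([ 2.13757745e-03, -1.05348945e-03, -5.48163250e-04,  2.98908204e-04,
        2.69293989e-06,  1.16767987e-03]), 'joint_torque': array([ 2.37862423e-04, -5.59842181e+01, -4.91763747e+01,  7.71148154e-02,
        3.51200905e-02, -1.54375148e-04]), 'tool_pos': array([0.15054127, 0.58056868, 0.40370587]), 'orientation': array([-3.97508855e-01, -3.11595869e+00,  2.77773509e-03]), 'force': array([ 0.30879933, -0.0592649 , -0.59947404]), 'wrist_torque': array([ 0.02724236, -0.01135458, -0.00128904]), 'gripper_force': 0.0, 'opening': 0.09295396069654067}
top [0.4517129  0.00378438 1.00598709]
side [ 0.2947515  -0.43778768  0.64976505]
```

View pics/top0.png

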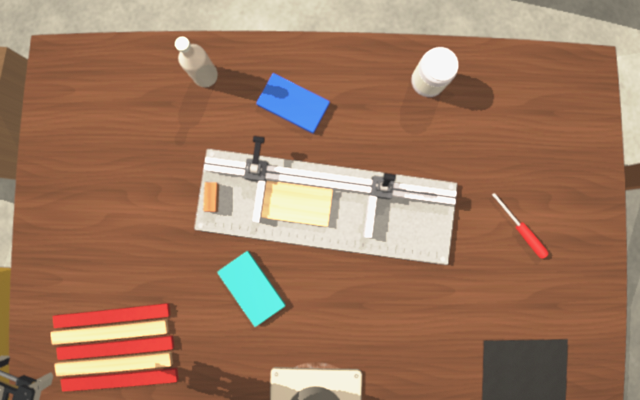

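View pics/side0.png

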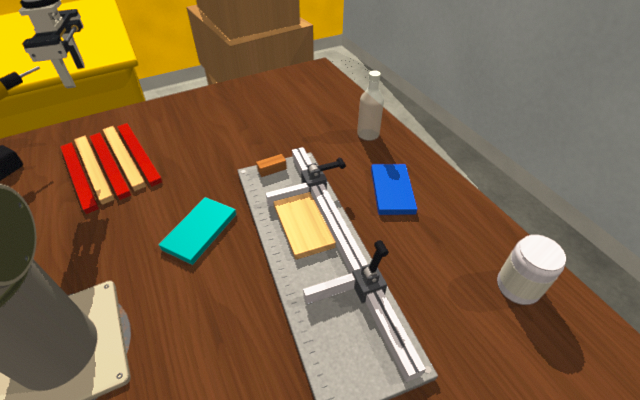

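The top view shows the loose stop with its saddle at (383,187) and its arm running to (370,237), lever up. The locked stop is at (256,168) with its lever lying at (258,145). Things that could be taken for the slat: the wooden slat on the bed (298,204), the cyan slab (251,289), the blue slab (293,103) and the pale sticks (110,332)/(113,364). I choose the wooden one on the bed, and the loose stop is the one on the right with its lever up. Next comes one close crop plus measurements.

Run:
```python
from h import *
p=cv2.imread("pics/top0.png"); cv2.imwrite("pics/crop1.png",cv2.resize(p[140:270,195:465],(800,385),interpolation=cv2.INTER_CUBIC))
hsv=cv2.cvtColor(p,cv2.COLOR_BGR2HSV); 
roi=np.zeros(p.shape[:2],np.uint8); roi[175:235,225:350]=1
m=((hsv[...,1]>70)&(hsv[...,0]>12)&(hsv[...,0]<35)&(hsv[...,2]>150)&(roi>0)).astype(np.uint8)
c=max(cv2.findContours(m,0,2)[0],key=cv2.contourArea); b=cv2.boxPoints(cv2.minAreaRect(c)); print(b)
w=np.array([onz("top",*q,0.037)[:2] for q in b]); print(w.round(4), [np.linalg.norm(w[i]-w[i-1]).round(4) for i in range(4)])
# bright arm of the loose stop
g=p.min(2); roi[:]=0; roi[196:242,360:382]=1
m=((g>215)&(roi>0)).astype(np.uint8)
c=max(cv2.findContours(m,0,2)[0],key=cv2.contourArea); b=cv2.boxPoints(cv2.minAreaRect(c)); print(b)
w=np.array([onz("top",*q,0.053)[:2] for q in b]); print(w.round(4), [np.linalg.norm(w[i]-w[i-1]).round(4) for i in range(4)])
```

```text
[[260.2333  217.62271]
 [265.47873 179.15619]
 [333.2637  188.3996 ]
 [328.01828 226.86612]]
[[ 0.4693  0.139 ]
 [ 0.5612  0.1293]
 [ 0.5423 -0.0326]
 [ 0.451  -0.0219]] [np.float64(0.1619), np.float64(0.0924), np.float64(0.163), np.float64(0.092)]
[[362.73422 236.70445]
 [368.14316 195.23607]
 [376.60782 196.34016]
 [371.19888 237.80855]]
[[ 0.4298 -0.1024]
 [ 0.5265 -0.1137]
 [ 0.5244 -0.1336]
 [ 0.4276 -0.1221]] [np.float64(0.0198), np.float64(0.0974), np.float64(0.02), np.float64(0.0974)]
```

View pics/crop1.png

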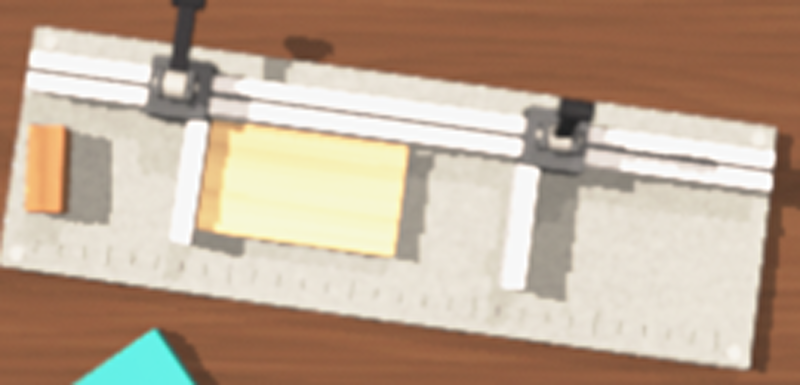

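The crop confirms it: the wooden slat sits against the left, locked stop, and the loose stop is the right one with its lever up. The measured slat is 162×92 mm against a nominal 160×89. The rail direction is about 6.6°, and the gap is about 87 mm. I'll start moving.

Call:
apply_moves:
  series:
    - [[0,0,0],[0,0,-0.12]]
    - [[0,0,0],[0,0,-0.019]]
    - [[-30,-28,0],[0,0,0]]
    - [[-30,-28,0],[0,0,0]]
    - [[-30,-28,0],[0,0,0]]
    - [[-30,-28,0],[0,0,0]]
    - [[-30,-28,0],[0,0,0]]
    - [[-30,-28,0],[0,0,0]]
    - [[-30,-28,0],[0,0,0]]
    - [[-30,-28,0],[0,0,0]]
    - [[-30,-28,0],[0,0,0]]
    - [[-30,-28,0],[0,0,0]]
  claw: 0

```text
t: 1.1
tool_pos: [0.4174, 0.2665, 0.4047]
orientation: [0.184, 3.136, 0.0]
force: [0.6, 0.5, -0.1]
opening: 0.0179
gripper_force: 0.0
```

Call:
apply_moves:
  series:
    - [[-8,-38,0],[0,0,0]]
    - [[-8,-38,0],[0,0,0]]
    - [[-8,-38,0],[0,0,0]]
    - [[-8,-38,0],[0,0,0]]
    - [[-8,-38,0],[0,0,0]]
    - [[-8,-38,0],[0,0,0]]
    - [[-8,-38,0],[0,0,0]]
    - [[-8,-38,0],[0,0,0]]
    - [[-8,-38,0],[0,0,0]]
    - [[-8,-38,0],[0,0,0]]
    - [[-8,-38,0],[0,0,0]]

```text
t: 2.02
tool_pos: [0.4557, -0.159, 0.4047]
orientation: [0.184, 3.136, 0.0]
force: [0.2, 0.7, 0.8]
opening: 0.0005
gripper_force: 0.0
```

```bash
cat >> h.py <<'E'
X=np.array([.9933,-.116]);Y=np.array([.116,.9933])
def rail(p): return np.array([p[:2]@X,p[:2]@Y,p[2]])
E
python3 - <<'E'
from h import *
s=robot.read_state(); print("tcp rail",rail(s["tool_pos"]))
cal=robot.calibration("wrist"); p,d=robot.read_camera("wrist")
cv2.imwrite("pics/w1.png",p); np.save("w1.npy",d); import pickle; pickle.dump(cal,open("w1.pkl","wb"))
p2,_=robot.read_camera("side"); cv2.imwrite("pics/side1.png",p2)
E
```

```text
tcp rail [ 0.47110389 -0.10511183  0.40470845]
```

View pics/w1.png

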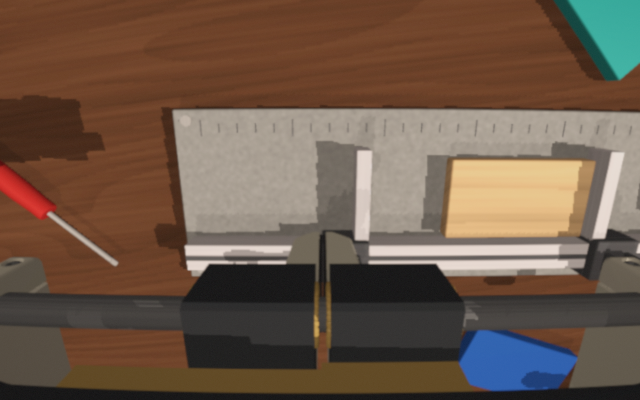

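View pics/side1.png

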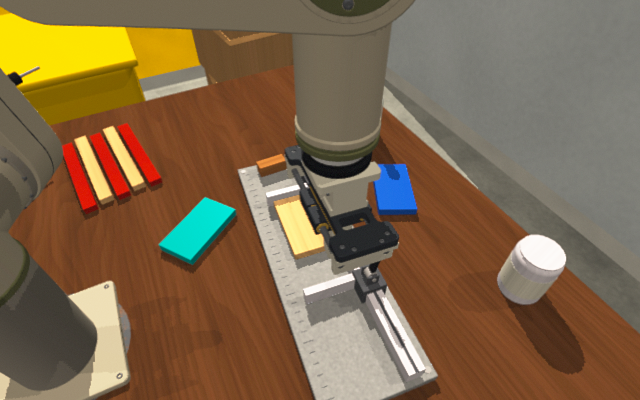

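The wrist view shows the loose arm at columns 357-371 and rows 150-240, and the slat's free end at column ~446. The side view shows the gripper's long body side lying along the rail, so it clears the lever. I'll refine positions from the wrist image.

Run:
```python
from h import *
import pickle; cal=pickle.load(open("w1.pkl","rb")); d=np.load("w1.npy"); p=cv2.imread("pics/w1.png")
print("row190 min ch", p[190,350:378].min(1)); print("row190 sat",(p[190,436:456].max(1).astype(int)-p[190,436:456].min(1)))
for (u,v) in [(363,160),(363,190),(366,200),(520,200),(450,200),(400,140)]:
    print(u,v,rail(atd("wrist",u,v,d[v,u],cal)).round(4))
for u in (356.5,371):print("arm edge",rail(onz("wrist",u,190,.053,cal)).round(4))
print("free end of arm",rail(onz("wrist",364,150,.053,cal)).round(4))
for v in (165,230):print("slat end",rail(onz("wrist",446,v,.037,cal)).round(4))
```

```text
row190 min ch [ 96  95  90  90  93 111 155 186 193 194 195 196 197 196 195 193 194 196
 198 198 184 156 147 149 150 149 149 147]
row190 sat [17 17 18 16 16 17 18 23 39 52 54 55 60 73 87 92 93 92 92 92]
363 160 [ 0.4479 -0.0636  0.053 ]
363 190 [ 0.4791 -0.0626  0.0524]
366 200 [ 0.4895 -0.0593  0.0536]
520 200 [0.4947 0.1142 0.0361]
450 200 [0.4945 0.0352 0.0366]
400 140 [ 0.4314 -0.0196  0.0186]
arm edge [ 0.479  -0.0693  0.053 ]
arm edge [ 0.479  -0.0544  0.053 ]
free end of arm [ 0.4379 -0.0629  0.053 ]
slat end [0.4557 0.0268 0.037 ]
slat end [0.5293 0.0342 0.037 ]
```

Call:
apply_moves:
  series:
    - [[0,-5,37],[0,0,0]]
    - [[0,0,37],[0,0,0]]
    - [[0,0,37],[0,0,0]]
    - [[0,0,37],[0,0,0]]
    - [[0,0,37],[0,0,0]]
    - [[0,0,0],[0,0,0]]

```text
t: 2.62
tool_pos: [0.4518, -0.1597, 0.2119]
orientation: [-0.182, -3.124, -0.008]
force: [-1.4, 0.6, -0.8]
opening: 0.0008
gripper_force: 0.0
```

Call:
apply_moves:
  series:
    - [[0,5,0],[0,0,0]]
    - [[0,5,0],[0,0,0]]
    - [[0,5,0],[0,0,0]]
    - [[0,5,0],[0,0,0]]
    - [[0,8,0],[0,0,0]]
    - [[0,8,0],[0,0,0]]
    - [[0,8,0],[0,0,0]]
    - [[0,8,0],[0,0,0]]
    - [[0,8,0],[0,0,0]]
    - [[0,8,0],[0,0,0]]
    - [[0,8,0],[0,0,0]]
    - [[0,4,0],[0,0,0]]

```text
t: 3.62
tool_pos: [0.4647, -0.0814, 0.2196]
orientation: [-0.179, -3.136, -0.0]
force: [1.4, -2.9, 1.9]
opening: 0.0006
gripper_force: 1.1
```

Run:
```python
from h import *
s=robot.read_state(); print("tcp rail",rail(s["tool_pos"]),s["force"])
cal=robot.calibration("wrist"); p,d=robot.read_camera("wrist"); cv2.imwrite("pics/w2.png",p)
pt,_=robot.read_camera("top"); cv2.imwrite("pics/t2.png",pt)
```

```text
tcp rail [ 0.47105711 -0.0269486   0.21957169] [ 1.38702794 -2.85525663  1.92733925]
```

View pics/w2.png

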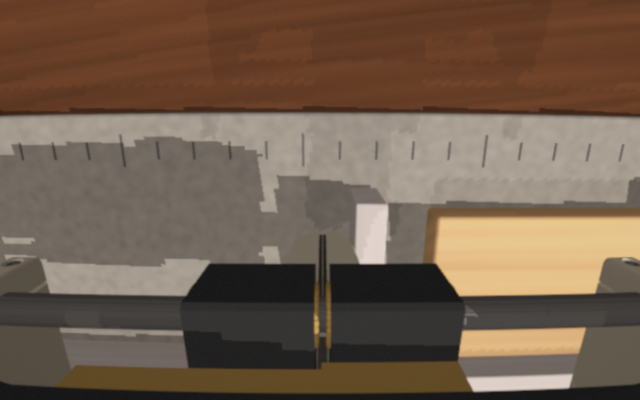

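The arm is at columns 357-387 with the finger against its back, and the slat's end (top edge) is at column ~434.

Run:
```python
from h import *
p=cv2.imread("pics/w2.png");print((p[240,415:445].max(1).astype(int)-p[240,415:445].min(1)));print(p[240,350:395].min(1))
for u,z in((356,.053),(387,.053),(435,.037),(425,.018)):print(u,rail(onz("wrist",u,240,z)).round(4))
```

```text
[16 16 16 17 18 18 18 18 19 27 44 53 55 56 56 56 59 59 60 65 75 83 90 92
 89 89 89 88 88 88]
[ 83  86  91  94 110 141 171 188 191 189 190 190 190 191 191 194 198 203
 204 205 204 204 204 203 203 203 203 203 203 203 203 203 203 203 200 182
 150 134 131 128 117 103  99  98  98]
356 [ 0.4556 -0.0105  0.053 ]
387 [0.4555 0.0042 0.053 ]
435 [0.4623 0.033  0.037 ]
425 [0.4702 0.0341 0.018 ]
```

Call:
apply_moves:
  series:
    - [[0,6,0],[0,0,0]]
    - [[0,6,0],[0,0,0]]
    - [[0,6,0],[0,0,0]]
    - [[0,4,0],[0,0,0]]
    - [[0,2,0],[0,0,0]]
    - [[0,0,0],[0,0,0]]

```text
t: 4.22
tool_pos: [0.4674, -0.0581, 0.2196]
orientation: [-0.179, -3.136, -0.001]
force: [-0.4, -0.4, 0.2]
opening: 0.0001
gripper_force: 0.0
```

Call:
apply_moves:
  series:
    - [[0,1,0],[0,0,0]]
    - [[0,1,0],[0,0,0]]
    - [[0,0,0],[0,0,0]]

```text
t: 4.47
tool_pos: [0.4677, -0.0567, 0.2198]
orientation: [0.18, 3.136, -0.0]
force: [-0.2, -1.3, -0.2]
opening: 0.0004
gripper_force: 0.4
```

Call:
apply_moves:
  series:
    - [[0,1,0],[0,0,0]]
    - [[0,1,0],[0,0,0]]
    - [[0,0,0],[0,0,0]]

```text
t: 4.72
tool_pos: [0.468, -0.0547, 0.2198]
orientation: [0.18, 3.136, 0.0]
force: [-1.0, -2.2, -1.6]
opening: 0.0003
gripper_force: 0.7
```

Call:
apply_moves:
  series:
    - [[0,1,0],[0,0,0]]
    - [[0,0,0],[0,0,0]]

```text
t: 4.88
tool_pos: [0.4681, -0.0537, 0.2197]
orientation: [0.18, 3.136, -0.0]
force: [-0.0, -1.1, -1.7]
opening: 0.0007
gripper_force: 0.8
```

Call:
apply_moves:
  series:
    - [[0,1,0],[0,0,0]]
    - [[0,0,0],[0,0,0]]

```text
t: 5.05
tool_pos: [0.4682, -0.0526, 0.2198]
orientation: [0.18, 3.136, 0.0]
force: [0.0, -1.8, -0.6]
opening: 0.0006
gripper_force: 0.7
```

Call:
apply_moves:
  series:
    - [[0,1,0],[0,0,0]]
    - [[0,0,0],[0,0,0]]

```text
t: 5.22
tool_pos: [0.4683, -0.0517, 0.2198]
orientation: [0.18, 3.136, -0.0]
force: [-0.7, -2.3, -0.9]
opening: 0.0005
gripper_force: 1.0
```

Call:
apply_moves:
  series:
    - [[0,1,0],[0,0,0]]
    - [[0,0,0],[0,0,0]]

```text
t: 5.38
tool_pos: [0.4684, -0.0512, 0.2198]
orientation: [0.18, 3.136, -0.002]
force: [-0.7, -7.4, -1.4]
opening: 0.0005
gripper_force: 3.0
```

Call:
apply_moves:
  series:
    - [[0,1,0],[0,0,0]]
    - [[0,0,0],[0,0,0]]

```text
t: 5.55
tool_pos: [0.4685, -0.0508, 0.2198]
orientation: [-0.18, -3.136, 0.005]
force: [-2.0, -11.2, -0.5]
opening: 0.0008
gripper_force: 5.5
```

Run:
```python
from h import *
s=robot.read_state(); print("tcp rail",rail(s["tool_pos"]),s["force"])
p,d=robot.read_camera("wrist"); cv2.imwrite("pics/w3.png",p[180:340,300:560])
for v in(225,240,255):
  print((p[v,340:450].max(1).astype(int)-p[v,340:450].min(1)).tolist());print(p[v,340:420].min(1).tolist())
```

```text
tcp rail [0.47120852 0.0038705  0.21983105] [ -2.04945822 -11.18902528  -0.52733823]
[16, 16, 15, 16, 16, 17, 16, 17, 17, 16, 14, 14, 13, 14, 15, 19, 21, 22, 22, 21, 22, 21, 21, 21, 22, 22, 22, 22, 21, 22, 22, 21, 21, 23, 23, 22, 22, 22, 22, 22, 22, 22, 22, 22, 24, 32, 55, 80, 88, 89, 88, 88, 89, 88, 88, 88, 88, 88, 88, 88, 88, 88, 88, 87, 87, 87, 87, 88, 87, 88, 87, 87, 88, 87, 87, 88, 87, 87, 87, 87, 88, 87, 87, 88, 87, 88, 87, 88, 88, 88, 88, 88, 88, 88, 88, 88, 88, 88, 88, 88, 88, 88, 88, 88, 88, 88, 88, 88, 88, 89]
[87, 88, 90, 91, 93, 95, 96, 95, 95, 91, 88, 88, 88, 91, 107, 139, 169, 184, 187, 187, 186, 187, 187, 189, 189, 189, 190, 189, 190, 189, 191, 196, 200, 199, 199, 200, 200, 200, 200, 200, 201, 201, 201, 201, 199, 193, 172, 149, 141, 140, 141, 141, 140, 141, 141, 141, 141, 141, 141, 141, 141, 141, 141, 142, 142, 142, 142, 141, 142, 141, 142, 142, 141, 142, 142, 141, 142, 142, 142, 142]
[24, 24, 23, 23, 23, 22, 23, 23, 24, 23, 19, 16, 13, 14, 17, 20, 20, 21, 21, 21, 21, 22, 21, 21, 22, 22, 22, 21, 22, 22, 21, 21, 21, 21, 22, 22, 22, 21, 21, 21, 22, 22, 21, 21, 26, 47, 78
[... 767 characters left out ...]
1, 22, 22, 22, 22, 22, 22, 22, 22, 22, 22, 20, 23, 40, 76, 92, 93, 93, 94, 94, 95, 94, 94, 94, 94, 94, 94, 95, 95, 94, 94, 95, 94, 94, 95, 95, 95, 94, 95, 94, 94, 94, 94, 95, 94, 93, 94, 94, 94, 94, 94, 95, 94, 93, 93, 94, 93, 94, 93, 93, 94, 93, 93, 93, 93, 93, 93, 93, 93, 94, 93, 93, 94, 93, 93, 93, 94, 93, 94]
[85, 86, 85, 86, 86, 86, 86, 85, 86, 86, 86, 85, 87, 84, 87, 101, 139, 172, 184, 188, 193, 198, 200, 200, 202, 201, 201, 201, 201, 201, 200, 201, 200, 200, 199, 199, 199, 199, 199, 200, 200, 200, 202, 199, 178, 140, 125, 125, 125, 124, 124, 123, 124, 124, 124, 124, 124, 126, 129, 133, 135, 135, 134, 134, 134, 134, 134, 134, 135, 134, 134, 135, 134, 135, 134, 135, 135, 134, 135, 135]
```

No gap is left: arm and slat meet at column ~386, and the force jumped to 11 N. I'll back off and rise.

Call:
apply_moves:
  series:
    - [[0,-5,0],[0,0,0]]
    - [[0,-8,0],[0,0,0]]
    - [[0,0,-10],[0,0,0]]
    - [[0,0,-35],[0,0,0]]
    - [[0,0,-38],[0,0,0]]
    - [[0,0,-38],[0,0,0]]
    - [[0,0,-38],[0,0,0]]
    - [[40,0,0],[0,0,0]]
    - [[40,0,0],[0,0,0]]
    - [[0,0,0],[0,0,0]]
    - [[0,0,0],[0,0,0]]

```text
t: 6.52
tool_pos: [0.386, -0.0531, 0.3798]
orientation: [0.18, 3.133, -0.0]
force: [0.6, -0.8, 1.3]
opening: 0.0006
gripper_force: 0.0
```

Run:
```python
from h import *
s=robot.read_state(); print("tcp rail",rail(s["tool_pos"]),s["force"])
out=[]
for n in("top","side","wrist"):
    c=robot.calibration(n)
    p,d=robot.read_camera(n); np.save(n+"4.npy",d)
    if n!="wrist":
        # expected lever tip for theta 0, .3 and pivot
        for th in(0,.3):
            r=np.array([.558+.068*np.sin(th),.010]); w=np.r_[r[0]*X+r[1]*Y,.076+.068*np.cos(th)]
            E=np.array(c["extrinsics"]);K=np.array([[c["fx"],0,c["cx"]],[0,c["fy"],c["cy"]],[0,0,1]])
            uv=cv2.projectPoints(w[None],cv2.Rodrigues(E[:3,:3])[0],E[:3,3],K,np.array(c["D"],float))[0].ravel();print(n,th,uv.round(1))
        u,v=uv.astype(int); q=p[max(0,v-50):v+50,max(0,u-65):u+65]; print("crop org",max(0,u-65),max(0,v-50))
        out.append(cv2.resize(q,(400,300),interpolation=cv2.INTER_CUBIC))
cv2.imwrite("pics/lev.png",np.hstack(out))
```

```text
tcp rail [ 0.38953294 -0.0079689   0.37977382] [ 0.57505712 -0.81104107  1.2672749 ]
top 0 [345.8 177.8]
top 0.3 [347.  168.7]
crop org 281 118
side 0 [351.  212.2]
side 0.3 [360.9 210.5]
crop org 295 160
```

View pics/lev.png

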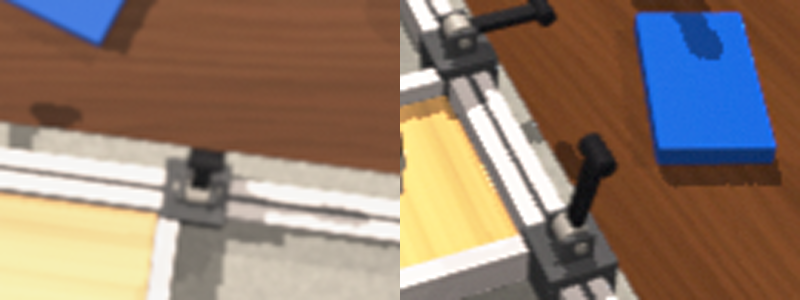

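The crossbar is at top pixel (347.6,170) and side pixel (359,212), both matching the prediction for a lever angle of about 0.25 rad. I'll bring the closed fingers in behind the crossbar.

Call:
apply_moves:
  series:
    - [[-35,9,20],[0,0,0]]
    - [[-35,9,20],[0,0,0]]
    - [[-35,0,18],[0,0,0]]
    - [[-30,0,0],[0,0,0]]
    - [[-20,0,0],[0,0,0]]
    - [[-7,0,0],[0,0,0]]
    - [[0,0,0],[0,0,0]]

```text
t: 7.25
tool_pos: [0.5522, -0.0544, 0.3196]
orientation: [-0.18, -3.135, -0.001]
force: [0.1, -0.9, 0.1]
opening: 0.0002
gripper_force: 0.0
```

Call:
apply_moves:
  series:
    - [[-6,0,0],[0,0,0]]
    - [[-6,0,0],[0,0,0]]
    - [[-6,0,1],[0,0,0]]
    - [[-6,0,1],[0,0,0]]
    - [[-5,0,2],[0,0,0]]
    - [[-5,0,2],[0,0,0]]
    - [[-5,0,2],[0,0,0]]
    - [[0,0,0],[0,0,0]]

```text
t: 7.92
tool_pos: [0.5899, -0.0588, 0.3123]
orientation: [0.18, 3.136, 0.0]
force: [-0.5, -0.0, -1.1]
opening: 0.0004
gripper_force: 0.1
```

Run:
```python
from h import *
s=robot.read_state(); print("tcp rail",rail(s["tool_pos"]),s["force"])
p,_=robot.read_camera("side"); q=p[130:260,290:450]; cv2.imwrite("pics/s5.png",cv2.resize(q,(640,520),interpolation=cv2.INTER_CUBIC))
```

```text
tcp rail [0.59277383 0.0100653  0.31230961] [-0.50103901 -0.00723307 -1.05770886]
```

View pics/s5.png

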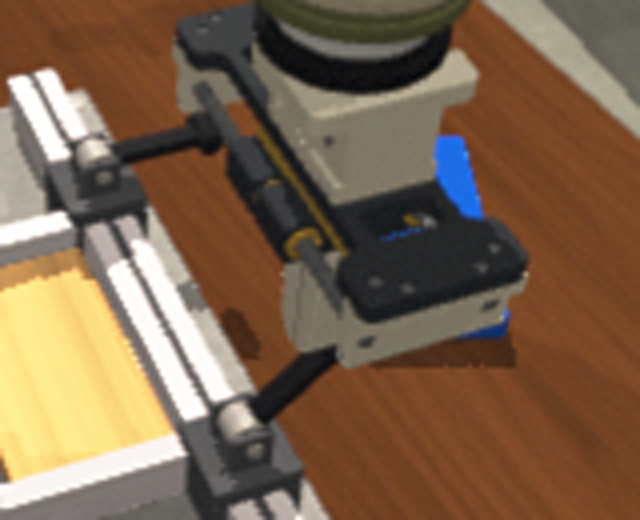

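The lever (from (240,420) to (330,355) in the crop) is tilted to about 0.8 rad and follows the fingers. Next I go over the bar and press.

Call:
apply_moves:
  series:
    - [[0,0,-5],[0,0,0]]
    - [[-3,0,-5],[0,0,0]]
    - [[-8,0,0],[0,0,0]]
    - [[-7,0,0],[0,0,0]]
    - [[-2,0,5],[0,0,0]]
    - [[-1,0,5],[0,0,0]]
    - [[-2,0,5],[0,0,0]]
    - [[-2,0,5],[0,0,0]]
    - [[-2,0,5],[0,0,0]]
    - [[-2,0,5],[0,0,0]]
    - [[-2,0,5],[0,0,0]]
    - [[0,0,0],[0,0,0]]

```text
t: 8.97
tool_pos: [0.6208, -0.0624, 0.2877]
orientation: [0.18, 3.135, -0.0]
force: [0.6, 0.1, 0.1]
opening: 0.0005
gripper_force: 0.4
```

Call:
apply_moves:
  series:
    - [[0,0,4],[0,0,0]]
    - [[0,0,4],[0,0,0]]
    - [[0,0,4],[0,0,0]]
    - [[0,0,0],[0,0,0]]

```text
t: 9.3
tool_pos: [0.6199, -0.0625, 0.2751]
orientation: [-0.18, -3.136, 0.001]
force: [-1.3, -0.0, -0.3]
opening: 0.0005
gripper_force: 0.1
```

Run:
```python
from h import *
s=robot.read_state(); print("tcp rail",rail(s["tool_pos"]),s["force"])
p,_=robot.read_camera("side"); t,_=robot.read_camera("top"); a=cv2.resize(p[130:260,290:450],(400,325),interpolation=cv2.INTER_CUBIC); b=cv2.resize(t[100:230,260:420],(400,325),interpolation=cv2.INTER_CUBIC)
cv2.imwrite("pics/s6.png",np.hstack([a,b]))
```

```text
tcp rail [0.62302488 0.00982916 0.27505769] [-1.26070643 -0.01255362 -0.32378276]
```

View pics/s6.png

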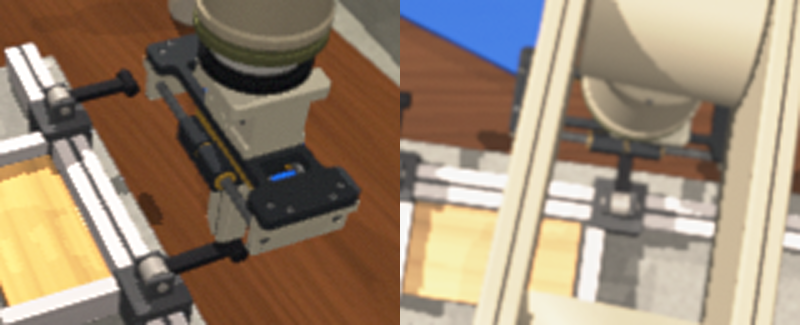

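The lever now lies nearly parallel to the locked one (crop (150,268)→(235,247)), with the fingers over it. I'll press the last bit.

Call:
apply_moves:
  series:
    - [[0,0,3],[0,0,0]]
    - [[0,0,2],[0,0,0]]
    - [[0,0,0],[0,0,0]]

```text
t: 9.65
tool_pos: [0.6198, -0.0619, 0.2702]
orientation: [-0.18, -3.135, -0.001]
force: [-1.3, 1.2, 2.5]
opening: 0.0006
gripper_force: 1.2
```

Call:
apply_moves:
  series:
    - [[0,0,1],[0,0,0]]
    - [[0,0,1],[0,0,0]]
    - [[0,0,0],[0,0,0]]

```text
t: 9.9
tool_pos: [0.6199, -0.0618, 0.2696]
orientation: [-0.18, -3.136, -0.001]
force: [-5.4, 2.6, 10.9]
opening: 0.0003
gripper_force: 5.5
```

Call:
apply_moves:
  series:
    - [[0,0,1],[0,0,0]]
    - [[0,0,1],[0,0,0]]
    - [[0,0,0],[0,0,0]]

```text
t: 10.15
tool_pos: [0.62, -0.0618, 0.2691]
orientation: [-0.18, -3.136, -0.001]
force: [-10.6, 3.9, 21.0]
opening: 0.0004
gripper_force: 10.3
```

The hard end stop came at the expected height (bottom at ~0.083 m). I'll retreat upward and check.

Call:
apply_moves:
  series:
    - [[0,0,-5],[0,0,0]]
    - [[0,0,-20],[0,0,0]]
    - [[0,0,-38],[0,0,0]]
    - [[0,0,-38],[0,0,0]]
    - [[0,-40,0],[0,0,0]]
    - [[0,-40,0],[0,0,0]]
    - [[0,-40,0],[0,0,0]]
    - [[0,-40,0],[0,0,0]]
    - [[0,-40,0],[0,0,0]]
    - [[0,0,0],[0,0,0]]
    - [[0,0,0],[0,0,0]]

```text
t: 11.07
tool_pos: [0.5962, -0.2631, 0.3666]
orientation: [-0.186, -3.134, -0.001]
force: [0.5, 1.1, -0.6]
opening: 0.001
gripper_force: 0.0
```

Run:
```python
from h import *
p,d=robot.read_camera("side"); t,dt=robot.read_camera("top"); a=cv2.resize(p[130:260,290:450],(400,325),interpolation=cv2.INTER_CUBIC); b=cv2.resize(t[120:250,220:380],(400,325),interpolation=cv2.INTER_CUBIC)
cv2.imwrite("pics/s7.png",np.hstack([a,b]))
hsv=cv2.cvtColor(t,cv2.COLOR_BGR2HSV); roi=np.zeros(t.shape[:2],np.uint8); roi[175:235,225:350]=1
m=((hsv[...,1]>70)&(hsv[...,0]>12)&(hsv[...,0]<35)&(hsv[...,2]>150)&(roi>0)).astype(np.uint8)
c=max(cv2.findContours(m,0,2)[0],key=cv2.contourArea); bx=cv2.boxPoints(cv2.minAreaRect(c))
print(np.array([rail(onz("top",*q,0.037))[:2] for q in bx]).round(4))
```

```text
[[0.4501 0.1928]
 [0.5423 0.1938]
 [0.5424 0.0311]
 [0.4506 0.0311]]
```

View pics/s7.png

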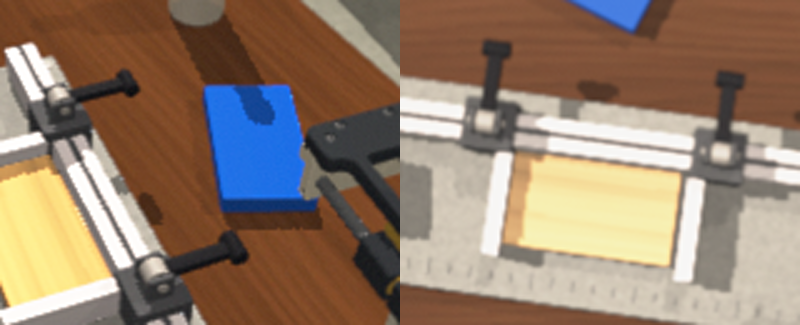

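Both levers lie down: the locked one's crossbar is at crop (128,82) and the loose one's at (235,247). The slat is flat and square, held between the two stops, and the robot is clear. I'm handing in.

```bash
python3 -c "
from plant import robot
print(robot.close_job())"
```

```text
the job is handed in; nothing more can be done
None
```

The job is handed in: the loose stop is up against the slat's free end with its lever fully down, the slat lies flat and square between the stops, and it finished at about 11 s of the allowed 46 s (the hand-in returned no verdict).

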